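Build the guide stack on a spring-ball pin

ROBOT

A 6-joint arm with a two-finger parallel gripper is mounted at the origin on a cart in front of the work surface, level with it; the furniture and walls round the work are solid. World frame = base frame: x ahead of the robot, y to its left, z up, the work surface at z = 0. Lengths are in mm, angles in rad, forces in N, time in s.
With the tool pointing down it reaches from about 350 to 775 mm from the base axis. Payload 7.3 kg.
Tool frame: the origin (TCP) lies at the very end of the fingers, on their centre line; the grasp point (between the pads) lies 19 mm behind it; z points along the fingers, y is the line along which they close (so a half turn about z gives the same grasp; the last joint's range is limited). The gripper opens to 92 mm and grips with 3 to 60 N. Pads are 19 mm wide; open, the fingers measure 130 mm over their backs; the gripper's body (75 mm by 190 mm) begins 47 mm behind the grasp point.
Start: joints at [-1.287, 0.342, 1.524, -0, 1.275, -0.146], TCP at [218.786, -477.261, 226.741] pointing down, gripper open.
Joint ranges: [-2.53, 2.53], [-0.77, 2.02], [0.04, 2.7], [-1, 4.14], [0.28, 2.66], [-3.11, 3.11]. Speed limits (rad/s): [2.57, 2.57, 3.14, 3.14, 3.14, 3.14].

INTERFACE

Orientations are given as a unit quaternion [w, x, y, z].
In Python, from rig import r gives the robot as it stands. Calls block until the motion is done:
- r.move_pose(position, orientation): joint-space move of the TCP to a pose.
- r.servo_line(position, attitude=None, velocity=150): straight line of the TCP; attitude=None keeps the orientation; velocity is the mean speed in mm/s.
- r.movej(angles): joint-space move.
- r.command_gripper(opening): finger opening in mm; the grip force is fixed at half the most; returns when the fingers have stopped.
- r.hold(seconds).
- r.ik(position, orientation): joint angles nearest the present ones, or None.
- r.read_state(): the state.
- r.get_image(name): name is "scene" or "top" or "wrist"; returns the picture (480x640x3 uint8, red, green, blue); there is no depth.
- r.get_calibration(name): a dict with "camera_matrix" (3x3 intrinsics, pixels), "extrinsics" (4x4, takes a point from world to camera coordinates); the wrist camera has in their place "hand_eye" (4x4, takes a point from camera to tool coordinates, whose origin is the TCP and whose axes are the flange's). Camera axes: x right, y down, z forward; pixel columns grow to the right and rows downward; lengths in mm; the calibration is good to about 2 mm. A picture is of the moment at which its call begins: read the wrist's pose just before it. get_calibration takes no time and is no camera call.
A pose or a line that the arm cannot do raises r.Unreachable and nothing moves.
- r.close_job(): hands the job in; it is judged then, once.
The state is a dict: "clock": time; "q": joint angles; "qd": joint speeds; "joint_torque": joint torques, N m; "ee_pos": TCP position; "orientation": TCP orientation; "force": force on the tool from outside, world axes, zero at the start; "torque": the same for the moment, N m; "width": finger opening in mm; "grasp_force": force on a finger pad.
Only numpy, scipy, OpenCV 4.12 (cv2) and the standard library are available. Lean on these libraries where they do the work, as an engineer would, in place of code of your own. Each camera call takes 0.05 s, during which the arm holds its last target. There are 200 camera calls.

TASK

Build the guide stack on the upright spring-ball pin of the plywood jig: thread on the black spacer first, then the steel washer, then the brass bushing, pressing each one past the two little spring balls until it is fully home, so that in the end the balls stand over the bushing. The pin is clamped somewhere along its slot, so find it by sight or feel and never force a part: press gently, less than 40 N. Do not disturb the other things on the table.

Things in the scene. Friction and masses are not known exactly. Their poses are not given: they have to be found in the camera images.
- jig: Fixed plywood block 100x110 mm with a steel plate on top (upper face 22 mm above the table) that has a slot along the jig's y. Origin: centre of the underside; z up. An upright steel pin is clamped in the slot: it does not yield when pushed, but stands anywhere from y = -12 to +12 mm in the jig's frame (x = 0), and this is not measured. Keep every ring's force on jig and pin below 40 N.
- slot_end (a point): End of the slot (x = 0, y = -25 mm in the jig's frame; the pin stands 13 to 37 mm from it towards +y), at the height of the seat, 26 mm above the table; axes as the jig's. The seat is the upper face of the pin's round foot, 31 mm across.
- ball_level (a point): Above the slot's end, 80 mm above the table: the height of the centres of the two opposed spring balls (8 mm, on the pin's +x and -x sides), which stand 2.8 mm out of the shaft. They give way inward when a ring is pushed down over them (up to about 12 N) and spring out again above it.
- top_level (a point): Above the slot's end, 94 mm above the table: the height of the pin's flat top, which tapers from 14 mm to 12 mm thick over the last 2 mm. The shaft is 14 mm thick, so a ring has 1.2 mm play all round.
- spacer: Black plastic spacer, 36 mm across, 22 mm high. Goes on first; home: underside on the seat. Plain ring, the same either way up, bore 16.4 mm right through, lying flat on the table at the start. Origin: centre of the underside; z along the bore.
- washer: Thick bright steel washer, 44 mm across, 6 mm high. Goes on second; home: underside 22 mm above the seat. Plain ring, the same either way up, bore 16.4 mm right through, lying flat on the table at the start. Origin: centre of the underside; z along the bore.
- bushing: Brass bushing, 30 mm across, 20 mm high. Goes on last; home: underside 28 mm above the seat, top 2 mm below the balls. Plain ring, the same either way up, bore 16.4 mm right through, lying flat on the table at the start. Origin: centre of the underside; z along the bore.
- spacer_mid (a point): Centre of the spacer (middle of its bore, half way up); axes as the spacer's.
- washer_mid (a point): Centre of the washer (middle of its bore, half way up); axes as the washer's.
- bushing_mid (a point): Centre of the bushing (middle of its bore, half way up); axes as the bushing's.
- masking_tape: Bystander: roll of cream masking tape lying flat, 101 mm across, 25 mm high; leave it alone. Origin: centre of the underside.
- sanding_block: Bystander: brown sanding block, 126x97x24 mm; leave it alone. Origin: centre of the underside.
- tape_measure: Bystander: yellow tape measure standing on edge, 60x80x66 mm; leave it alone. Origin: centre of the underside.
Mind the look-alikes: they are no part of the job. Several things look just like the washer: the one meant starts farthest from the robot's base.

How it is judged:
By the outcome, as a careful person would: the job done as asked, in the order asked, and still so for the second after the job is handed in, with the robot touching nothing.
It also fails if it takes over 72 s, if anything falls off the work surface, if the arm or the gripper's body presses on something with over 40 N, if the wrist force passes 120 N, or if a joint passes its speed limit or range.

## Working session

There is one attempt and no reset: what is moved stays moved. The work goes in short steps, each a Python script; the robot and the scene stay as the last script left them, time stands still between calls to the robot, and variables do not carry over. Pictures are saved under pics/ and viewed, at most 10 in all, crops included, and the job is handed in when it is done.

```bash
ls; mkdir -p pics; python3 - <<'E'
from rig import r
import cv2,numpy as np
np.set_printoptions(suppress=True,precision=4)
for n in ("top","scene"):
    cv2.imwrite(f"pics/{n}0.png",r.get_image(n)[:,:,::-1]); c=r.get_calibration(n); print(n,c["camera_matrix"],c["extrinsics"])
print(r.get_calibration("wrist")); s=r.read_state(); print(s)
E
```

```text
pics
top [[573.6891   0.     319.8276]
 [  0.     573.6891 244.2652]
 [  0.       0.       1.    ]] [[  -0.0273   -0.9995   -0.0176   99.713 ]
 [  -0.9818    0.0301   -0.1876  527.8841]
 [   0.188     0.0122   -0.9821 1154.3667]
 [   0.        0.        0.        1.    ]]
scene [[551.4333   0.     317.5515]
 [  0.     551.4333 238.9404]
 [  0.       0.       1.    ]] [[  -0.7152   -0.6989    0.0078  417.6129]
 [  -0.5038    0.5079   -0.6987  282.4766]
 [   0.4844   -0.5036   -0.7154 1119.0368]
 [   0.        0.        0.        1.    ]]
{'camera_matrix': array([[389.9259,   0.    , 318.2913],
       [  0.    , 389.9259, 248.268 ],
       [  0.    ,   0.    ,   1.    ]]), 'hand_eye': array([[  -0.0002,   -0.9604,   -0.2786,   75.2641],
       [   1.    ,   -0.0003,    0.0003,    0.5488],
       [  -0.0004,   -0.2786,    0.9604, -156.5649],
       [   0.    ,    0.    ,    0.    ,    1.    ]])}
{'clock': 0.1, 'q': array([-1.287 ,  0.3427,  1.5249, -0.    ,  1.2754, -0.146 ]), 'qd': array([ 0.0009, -0.0003, -0.0031,  0.0003, -0.0011,  0.0005]), 'joint_torque': array([  0.0013, -43.2006, -24.4695,   0.072 ,   0.0526,  -0.0001]), 'ee_pos': array([ 218.6504, -476.8878,  226.0905]), 'orientation': array([-0.0007,  0.977 ,  0.2132, -0.0001]), 'force': array([ 0.675 ,  0.1061, -0.1335]), 'torque': array([-0.0069,  0.0304, -0.0091]), 'grasp_force': 0.0, 'width': 92.19925269748855}
```

View pics/top0.png

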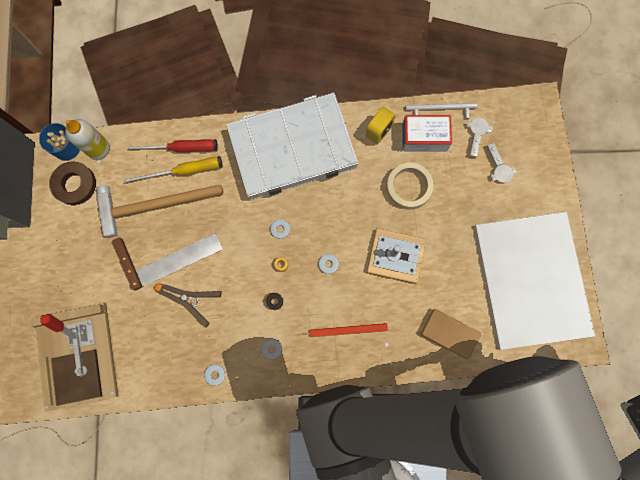

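View pics/scene0.png

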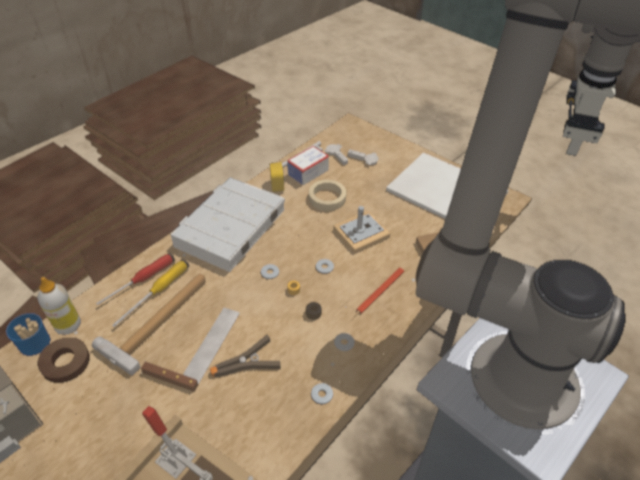

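```bash
cat > h.py <<'E'
from rig import r
import numpy as np, cv2
from scipy.spatial.transform import Rotation as R
np.set_printoptions(suppress=True,precision=2)
def Q(a): return [0,np.cos(a/2),np.sin(a/2),0]     # tool down, tool x at yaw a
def cam(name,s=None):
    c=r.get_calibration(name)
    if name!="wrist":
        E=np.linalg.inv(c["extrinsics"])
    else:
        w,x,y,z=s["orientation"]; T=np.eye(4); T[:3,:3]=R.from_quat([x,y,z,w]).as_matrix(); T[:3,3]=s["ee_pos"]
        E=T@c["hand_eye"]
    return c["camera_matrix"],E
def pix2(name,uv,z,s=None):
    K,E=cam(name,s); d=E[:3,:3]@np.linalg.solve(K,[*uv,1]); o=E[:3,3]
    return o+d*(z-o[2])/d[2]
def proj(name,P,s=None):
    K,E=cam(name,s); p=K@(np.linalg.inv(E)@[*P,1])[:3]; return p[:2]/p[2]
def shot(fn):
    s=r.read_state(); im=r.get_image("wrist"); cv2.imwrite(fn,im[:,:,::-1]); return s,im
E
python3 - <<'E'
from h import *
for n,uv,z in [("w1",(280,229),6),("w2",(329,264),6),("w3",(271,349),6),("w4",(215,376),6),("bush",(281,264),20),("spacer",(274,301),22),("jig",(396,256),22)]:
    p=pix2("top",uv,z); print(n,p,np.hypot(*p[:2]))
E
```

```text
w1 [575.91 171.35   6.  ] 600.857782248379
w2 [495.03  66.25   6.  ] 499.4471585148709
w3 [317.39 194.06   6.  ] 372.0223671155158
w4 [264.96 312.18   6.  ] 409.4680097826932
bush [495.95 169.15  20.  ] 524.0011420326798
spacer [416.93 184.96  22.  ] 456.1124627125104
jig [505.53 -77.43  22.  ] 511.42805087276923
```

```bash
python3 - <<'E'
from h import *
r.move_pose([505,-77,200],Q(0)); s,im=shot("pics/jig1.png"); print(s["clock"],s["ee_pos"])
r.move_pose([417,185,200],Q(0)); s,im=shot("pics/sp1.png"); print(s["clock"],s["ee_pos"])
E
```

```text
1.8917 [504.96 -77.72 200.04]
3.0167 [417.68 184.28 200.07]
```

View pics/jig1.png

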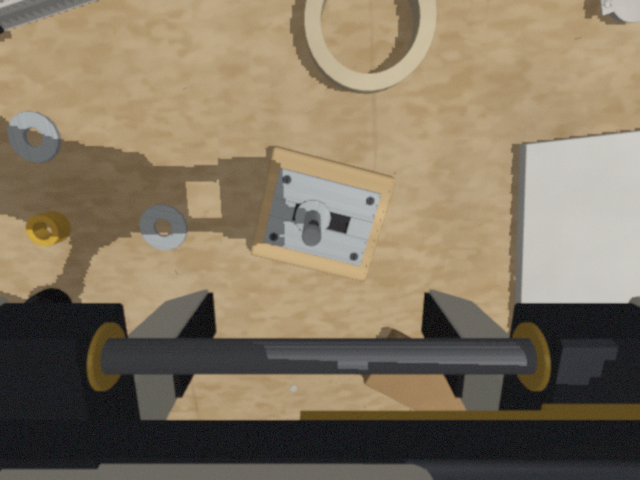

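View pics/sp1.png

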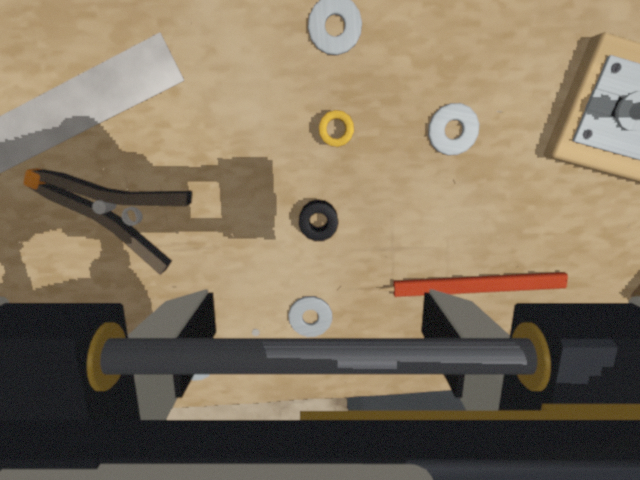

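```bash
python3 - <<'E'
import cv2
im=cv2.imread("pics/jig1.png"); c=im[145:285,245:400]
cv2.imwrite("pics/jigz.png",cv2.resize(c,None,fx=5,fy=4.25,interpolation=cv2.INTER_CUBIC)[:600])
E
python3 - <<'E'
import sys; sys.path.insert(0,'.')
from h import *
# rings in sp1: local segmentation, ellipse of outer outline (top face)
im=cv2.imread("pics/sp1.png"); s=r.read_state()
hsv=cv2.cvtColor(im,cv2.COLOR_BGR2HSV)
print({k:hsv[v[1],v[0]].tolist() for k,v in dict(sp=(306,224),w=(316,25),b=(325,122),wood=(380,220)).items()})
M=dict(spacer=((hsv[...,2]<60),(318,220),22),washer=(((hsv[...,1]<70)),(334,25),6),bushing=((hsv[...,1]>180)&(hsv[...,2]>120),(336,128),20))
for k,(m,(u,v),z) in M.items():
    m=m.astype(np.uint8); w=np.zeros_like(m); y0=max(v-33,0); w[y0:v+33,u-33:u+33]=m[y0:v+33,u-33:u+33]
    cs,h=cv2.findContours(w,cv2.RETR_CCOMP,cv2.CHAIN_APPROX_NONE)
    for c,hh in zip(cs,h[0]):
        if len(c)>20:
            e=cv2.fitEllipse(c); print(k,"hole" if hh[3]>=0 else "outer",np.array(e[0]),np.array(e[1]),pix2("wrist",e[0],z,s))
E
```

```text
{'sp': [160, 13, 61], 'w': [99, 10, 183], 'b': [23, 170, 223], 'wood': [19, 78, 179]}
spacer outer [316.72 220.25] [35.02 39.49] [421.88 184.82  22.  ]
spacer hole [317.57 219.21] [15.55 19.62] [422.81 184.07  22.  ]
washer outer [334.64  25.74] [55.25 57.07] [577.82 170.04   6.  ]
washer hole [334.65  24.74] [19.12 20.95] [578.53 170.05   6.  ]
```

View pics/jigz.png

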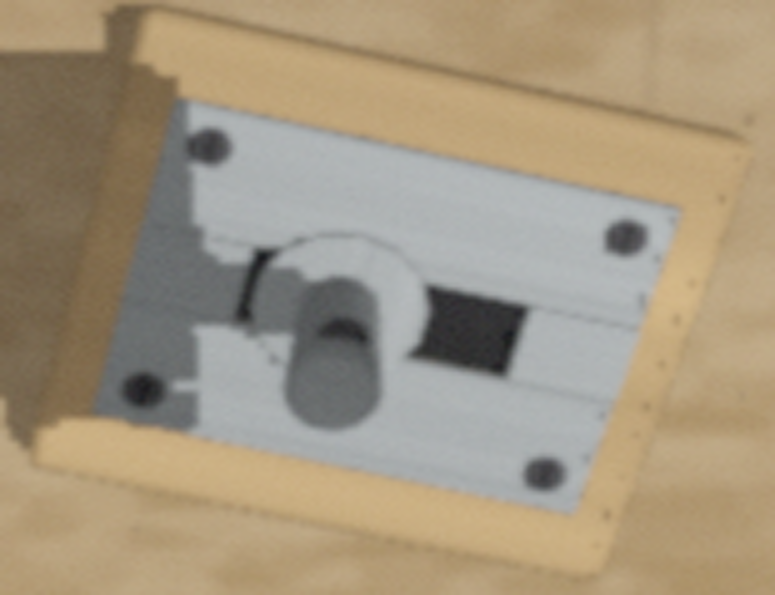

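```bash
cat >> h.py <<'E'
def at(p): return np.array(p,float)
def pick(x,y,z,opening,lift=150):
    """centre the ring by two crossed squeezes, end gripping with yaw 0; returns refined centre and grip offset"""
    r.command_gripper(opening)
    r.move_pose([x,y,60],Q(np.pi/2)); r.servo_line([x,y,z],velocity=100)
    r.command_gripper(0); s=r.read_state(); r.command_gripper(opening)
    print("sq1",s["width"],s["ee_pos"])
    r.servo_line([x,y,60],velocity=200)
    r.move_pose([x,y,60],Q(0)); r.servo_line([x,y,z],velocity=100)
    r.command_gripper(0); s2=r.read_state(); print("sq2",s2["width"],s2["ee_pos"],s2["grasp_force"],s2["clock"])
    r.servo_line([x,y,lift],velocity=250)
    s3=r.read_state(); print("lift",s3["width"],s3["force"])
    return s["ee_pos"][0]-s2["ee_pos"][0]   # ring centre minus TCP along x
E
python3 - <<'E'
from h import *
print(pick(422.4,184.5,8,60,200))
r.move_pose([502,-75,230],Q(0)); r.servo_line([502,-75,200]); r.hold(.2)
s,im=shot("pics/jig2.png"); print(s["clock"],s["ee_pos"],s["force"],s["orientation"])
cv2.imwrite("pics/jig2z.png",cv2.resize(im[160:340,220:440,::-1],None,fx=3.3,fy=3.3,interpolation=cv2.INTER_CUBIC))
E
```

```text
sq1 35.857269617872134 [422.49 184.56   8.34]
sq2 35.29182111393849 [422.64 184.55   8.34] 30.000640160869807 10.0
lift 35.57259916595249 [-0.2  -0.06 -0.17]
-0.14539216671255417
12.525 [502.53 -74.78 200.96] [-0.61 -0.16 -0.19] [0. 1. 0. 0.]
```

View pics/jig2z.png

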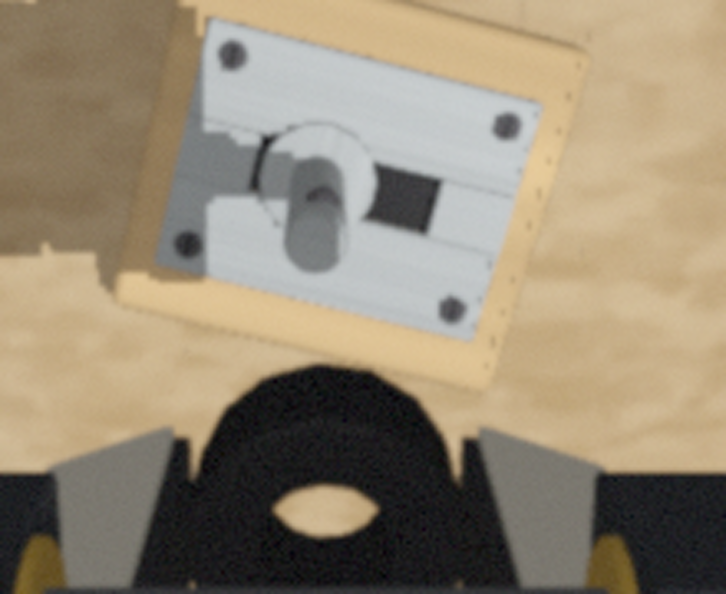

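```bash
python3 - <<'E'
from h import *
s=dict(orientation=np.array([0,1,0,0.]),ee_pos=np.array([504.96,-77.72,200.04]))
s2=dict(orientation=np.array([0,1,0,0.]),ee_pos=np.array([502.53,-74.78,200.96]))
print(pix2("wrist",(311.3,236.4),94,s),pix2("wrist",(315.4,232.3),94,s2))
# circle fit of the lower outline (14 mm rim at z 92)
for f,ss,(u,v) in (("jig1",s,(311,237)),("jig2",s2,(315,232))):
    g=cv2.cvtColor(cv2.imread(f"pics/{f}.png"),cv2.COLOR_BGR2GRAY).astype(float); pts=[]
    for a in np.radians(np.arange(10,171,5)):
        t=np.arange(5,15,.1); pr=cv2.remap(g.astype(np.float32),(u+t*np.cos(a)).astype(np.float32)[None],(v+t*np.sin(a)).astype(np.float32)[None],cv2.INTER_CUBIC)[0]
        k=np.argmax(np.gradient(cv2.GaussianBlur(pr[None],(9,1),3)[0])); pts.append((u+t[k]*np.cos(a),v+t[k]*np.sin(a)))
    p=np.array(pts); A=np.c_[2*p,np.ones(len(p))]; c=np.linalg.lstsq(A,(p**2).sum(1),rcond=None)[0]
    rr=np.sqrt(c[2]+c[0]**2+c[1]**2); print(f,c[:2],rr,np.std(np.hypot(*(p-c[:2]).T)-rr),pix2("wrist",c[:2],92,ss))
# foot centre
print(pix2("wrist",(312.7,217.9),26,s),pix2("wrist",(220+316/3.3,160+181/3.3),26,s2))
# bias check: held ring, bore lower rim vs TCP
print(proj("wrist",s2["ee_pos"]+[0,0,-8],s2), "near outline top seen v~",160+365/3.3, "pred", proj("wrist",s2["ee_pos"]+[18,0,-8],s2))
for dy in (-8.2,8.2): print("bore side",proj("wrist",s2["ee_pos"]+[0,dy,-8],s2))
E
```

```text
[512.89 -73.4   94.  ] [513.17 -73.31  94.  ]
jig1 [310.98 236.21] 9.569800558943415 0.1923484553491319 [512.52 -73.14  92.  ]
jig2 [314.45 234.34] 8.153260799411168 0.4334797085898874 [511.2  -72.62  92.  ]
[511.88 -73.45  26.  ] [511.94 -73.15  26.  ]
[317.18 306.34] near outline top seen v~ 270.6060606060606 pred [317.14 269.29]
bore side [335.04 306.34]
bore side [299.33 306.35]
```

```bash
cat >> h.py <<'E'
def down(x,y,z0,z1,step=1.0,lim=8,v=25,verbose=True,lat=None):
    """step down until the upward force passes lim; returns (z reached, reached z1?)"""
    f0=r.read_state()["force"].copy(); z=z0; log=[]; fmax=0
    while z>z1+1e-6:
        z=max(z-step,z1); r.servo_line([x,y,z],velocity=v); s=r.read_state(); f=s["force"]-f0
        log.append((round(z,1),round(s["ee_pos"][2],1),*np.round(f,1).tolist()))
        if f[2]>lim or np.hypot(f[0],f[1])>(lat or lim): break
    if verbose: print(*[" ".join(map(str,l)) for l in log[-14:]],sep="\n"); print("clock",s["clock"],"pos",s["ee_pos"],"width",s["width"])
    return z,f
E
python3 - <<'E'
from h import *
x,y=513.0,-72.4
r.servo_line([x,y,120]); r.servo_line([x,y,105],velocity=80); r.hold(.2)
down(x,y,105,96,.5,6)
E
```

```text
102.5 102.4 0.1 -0.7 1.2
102.0 101.9 0.3 -1.1 0.8
101.5 101.5 0.6 -0.5 0.1
101.0 101.0 0.7 -1.0 0.4
100.5 100.5 -0.3 -1.0 -0.4
100.0 100.0 -0.5 -0.9 0.5
99.5 99.5 0.3 0.4 0.7
99.0 99.0 0.4 -0.5 0.5
98.5 98.5 0.5 -0.4 0.5
98.0 98.0 -0.3 -0.0 -0.1
97.5 97.5 -0.1 0.2 0.9
97.0 97.0 0.3 -0.4 -0.3
96.5 96.5 0.0 -1.6 0.5
96.0 96.0 -0.7 0.0 0.1
clock 18.3 pos [512.98 -72.39  95.96] width 35.6309742045778
```

```bash
python3 - <<'E'
from h import *
x,y=513.0,-72.4
z,f=down(x,y,96,60,1,25,v=40)
if z<=60: down(x,y,60,37,1.5,25,v=40); 
E
```

```text
73 72.8 0.1 0.4 0.2
72 71.8 0.3 -0.4 0.5
71 70.9 -0.4 -0.7 0.2
70 69.9 0.2 -0.2 0.9
69 68.9 -0.3 0.1 0.5
68 67.8 0.1 -0.1 0.7
67 66.8 -0.4 -0.1 0.0
66 65.6 0.6 -0.3 -2.8
65 64.7 0.6 -1.0 -1.8
64 63.9 -0.6 0.0 -3.2
63 63.1 1.2 0.1 -1.0
62 62.2 1.2 -0.4 0.6
61 61.0 0.7 -0.6 0.5
60 59.9 0.4 -0.4 0.2
clock 27.3 pos [512.96 -72.36  59.92] width 35.56579577426122
55.5 55.4 0.8 -0.1 -0.2
54.0 53.9 0.2 -0.5 -0.5
52.5 52.4 0.5 0.4 -0.6
51.0 50.9 0.3 0.3 -0.2
49.5 49.4 0.8 -0.1 0.5
48.0 47.9 0.6 -1.0 -0.1
46.5 46.4 1.2 -0.3 0.2
45.0 44.9 1.2 -0.2 0.1
43.5 43.4 0.8 -0.4 -0.5
42.0 41.9 -0.4 0.2 0.4
40.5 40.4 1.4 -0.2 0.5
39.0 38.9 0.8 -0.6 -0.3
37.5 37.4 -0.2 -0.5 0.3
37 37.0 -0.1 0.5 0.2
clock 31.3 pos [513.   -72.39  36.99] width 35.891317696555156
```

```bash
cat >> h.py <<'E'
def pick2(x,y,z,opening,hop,lift):
    r.move_pose([x,y,hop+10],Q(np.pi/2)); r.servo_line([x,y,z],velocity=100)
    r.command_gripper(0); s=r.read_state(); r.command_gripper(opening)
    r.servo_line([x,y,hop],velocity=150); r.move_pose([x,y,hop],Q(0)); r.servo_line([x,y,z],velocity=100)
    r.command_gripper(0); s2=r.read_state(); r.servo_line([x,y,lift],velocity=300); s3=r.read_state()
    print("sq1",s["width"],s["ee_pos"],"sq2",s2["width"],s2["ee_pos"],"lift",s3["width"],s3["grasp_force"],s3["clock"])
    return s2["ee_pos"][2]
def segs(x,y,zs,lim,v=40):
    """lines down through the heights zs with a force check after each"""
    f0=r.read_state()["force"].copy()
    for z in zs:
        r.servo_line([x,y,z],velocity=v); s=r.read_state(); f=s["force"]-f0
        print(round(z,1),s["ee_pos"].round(1),f.round(1),round(s["clock"],2))
        if f[2]>lim or np.hypot(f[0],f[1])>lim: print("STOP"); return False
    return True
E
python3 - <<'E'
from h import *
s=dict(orientation=np.array([0,1,0,0.]),ee_pos=np.array([417.68,184.28,200.07]))
im=cv2.imread("pics/sp1.png"); hsv=cv2.cvtColor(im,cv2.COLOR_BGR2HSV)
m=((hsv[...,1]>130)&(hsv[...,2]>100)).astype(np.uint8); w=np.zeros_like(m); w[95:161,303:369]=m[95:161,303:369]
cs,h=cv2.findContours(w,cv2.RETR_CCOMP,cv2.CHAIN_APPROX_NONE)
for c in cs:
    if len(c)>20: e=cv2.fitEllipse(c); print(e,pix2("wrist",e[0],20,s),pix2("wrist",e[0],10,s))
x,y=513.0,-72.4
if segs(x,y,[35,34.3],10,25) and segs(x,y,[34.0,33.7],10,25): pass
r.command_gripper(56); r.servo_line([x,y,150],velocity=300); print(r.read_state()["clock"])
x,y=578.5,170.6
print(pick2(x,y,1.3,56,14,60))
E
```

```text
((335.87445068359375, 127.99363708496094), (34.58721160888672, 35.819217681884766), 1.0489026308059692) [498.88 169.2   20.  ] [499.05 168.76  10.  ]
((335.267822265625, 128.25778198242188), (19.245180130004883, 19.954801559448242), 175.6884002685547) [498.67 169.69  20.  ] [498.84 169.28  10.  ]
35 [512.9 -72.4  34.8] [ 1.  -1.  -0.9] 31.55
34.3 [513.1 -72.4  34.4] [0.4 0.  1.3] 31.8
34.0 [513.1 -72.4  34.3] [-1.2 -0.8  3.6] 32.05
33.7 [513.1 -72.4  34.3] [-2.8 -0.8  6.3] 32.3
33.4167
sq1 42.55763294365033 [578.58 170.46   1.49] sq2 41.96502970608893 [578.39 170.6    1.26] lift 41.60797600338524 29.999878825619817 38.4417
1.2596743475903165
```

```bash
python3 - <<'E'
from h import *
s,im=shot("pics/w1.png"); print(s["width"],s["grasp_force"],s["ee_pos"])
cv2.imwrite("pics/w1z.png",cv2.resize(im[200:380,200:440,::-1],None,fx=3,fy=3,interpolation=cv2.INTER_CUBIC))
E
```

```text
41.60797600338524 29.999878825619817 [579.47 170.76  61.75]
```

View pics/w1z.png

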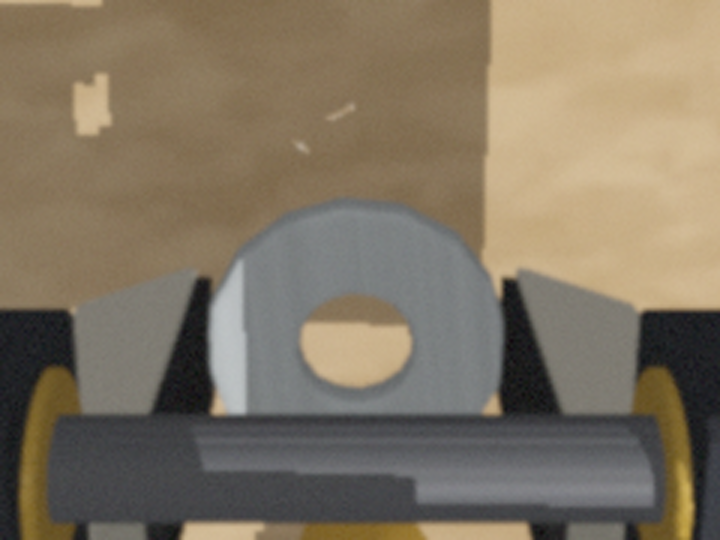

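```bash
python3 - <<'E'
from h import *
x,y=513.0,-72.4
r.move_pose([x,y,130],Q(0)); r.servo_line([x,y,98],velocity=80)
ok=segs(x,y,[95,94,93,91],6,20) and segs(x,y,[86,83,81,79,77,75,72],25,30) and segs(x,y,[60,52],10,60) and segs(x,y,[50,49.3,49,48.6],10,20)
E
```

```text
95 [513.1 -72.4  95.2] [ 0.8 -0.2  0.1] 40.36
94 [513.  -72.4  94.1] [-1.1 -0.5 -0. ] 40.61
93 [513.  -72.4  92.9] [ 0.7 -0.9  0.6] 40.86
91 [512.9 -72.4  90.8] [-0.3 -0.1 -0.5] 41.11
86 [512.8 -72.3  85.6] [-0.4 -0.1 -0.3] 41.42
83 [512.9 -72.5  83.2] [-2.4 -0.1  4.4] 41.67
81 [513.  -72.5  81.7] [-3.5 -0.8  9. ] 41.92
79 [512.7 -72.3  78.7] [-1.6  0.6  0.7] 42.17
77 [512.7 -72.3  76.4] [-1.6 -0.1 -2. ] 42.42
75 [512.6 -72.2  74.3] [-1.3 -0.1 -4.1] 42.67
72 [512.9 -72.3  71.7] [-0.7  0.1 -2.9] 42.92
60 [513.  -72.4  59.9] [-1.  -0.2  1.4] 43.27
52 [513.  -72.4  52. ] [-1.6 -0.8  1.5] 43.56
50 [513.  -72.4  50.2] [-1.5 -0.2  2.3] 43.81
49.3 [513.  -72.5  49.5] [-1.  -0.   4.3] 44.06
49 [513.1 -72.5  49.2] [-2.4 -0.1  6. ] 44.31
48.6 [513.1 -72.5  49. ] [-2.2  0.3  8.6] 44.56
```

```bash
python3 - <<'E'
from h import *
x,y=513.0,-72.4
r.command_gripper(56); r.servo_line([x,y,150],velocity=300); print(r.read_state()["clock"])
g=pick2(499.3,170.0,4,56,26,60); print(g)
s=r.read_state(); print(s["width"],s["grasp_force"])
if s["width"]>27 and s["grasp_force"]>20:
    r.move_pose([x,y,140],Q(0)); r.servo_line([x,y,101],velocity=80)
    segs(x,y,[98,97,96,94],6,20)
E
```

```text
45.5417
sq1 29.244035375259564 [499.44 170.07   4.36] sq2 29.042492322015466 [499.49 170.01   4.34] lift 29.418864808873792 29.999678414314985 51.225
4.33691335225566
29.418864808873792 29.999678414314985
98 [513.1 -72.5  98.2] [-0.8  0.1 -0.8] 53.17
97 [513.  -72.4  97. ] [-0.6  1.1 -2.6] 53.42
96 [513.  -72.4  95.9] [-1.5 -0.  -1.6] 53.67
94 [512.9 -72.4  93.8] [-1.   1.  -1.4] 53.92
```

```bash
python3 - <<'E'
from h import *
x,y=513.0,-72.4
ok=segs(x,y,[89,87,85,83,80],25,30) and segs(x,y,[72,65],20,40) and segs(x,y,[61,59.5,58.5,58,57.6],14,20)
s,im=shot("pics/b1.png")
E
```

```text
89 [512.9 -72.4  88.7] [ 0.6 -0.   0.4] 54.23
87 [512.9 -72.4  87. ] [-0.4  0.1  1. ] 54.48
85 [512.8 -72.4  84.9] [-1.  -1.1  1. ] 54.73
83 [512.6 -72.4  82.5] [-1.2 -1.8 -0.6] 54.98
80 [512.6 -72.4  79.4] [-0.9 -2.1 -2.1] 55.23
72 [512.7 -72.3  71.5] [-0.  -0.6 -0.3] 55.58
65 [512.8 -72.2  64.5] [ 0.1  1.4 -1.4] 55.91
61 [513.1 -72.3  60.9] [0.7 0.9 2.3] 56.26
59.5 [513.1 -72.4  59.5] [-1.5  0.2  2.2] 56.51
58.5 [513.1 -72.4  58.5] [ 0.1 -0.9  2.9] 56.76
58 [513.1 -72.4  58.3] [-2.2  0.6  7.9] 57.01
57.6 [513.2 -72.5  58.2] [-2.5 -0.2 12. ] 57.26
```

```bash
python3 - <<'E'
from h import *
x,y=513.0,-72.4
r.command_gripper(56); r.servo_line([x,y,130],velocity=200); r.servo_line([x-10,y,200],velocity=250); r.hold(.1)
s,im=shot("pics/end.png"); print(s["clock"],s["force"],s["ee_pos"])
cv2.imwrite("pics/endz.png",cv2.resize(im[150:290,230:400,::-1],None,fx=4,fy=4,interpolation=cv2.INTER_CUBIC))
sc=r.get_image("scene"); cv2.imwrite("pics/sc.png",cv2.resize(sc[180:270,310:420,::-1],None,fx=6,fy=6,interpolation=cv2.INTER_CUBIC))
E
```

```text
59.0083 [ 0.42 -0.71 -0.29] [502.02 -72.12 198.14]
```

View pics/endz.png

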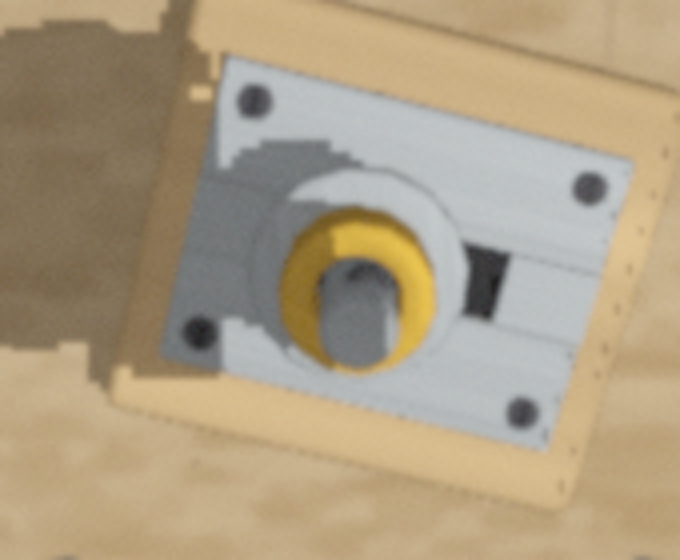

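View pics/sc.png

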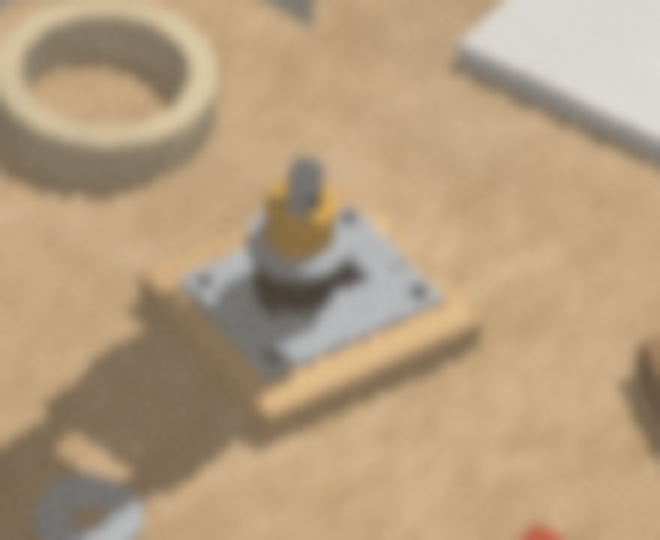

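The wrist view shows the bushing ring centred on the pin at crop (357,290), with a ball visible above its bore at about (365,268). The scene view shows black, steel and brass stacked level at about (300,240). I'm handing it in.

```bash
python3 -c "
from rig import r
print(r.close_job())"
```

```text
the job is handed in; nothing more can be done
None
```

I stacked the spacer, washer and bushing on the pin in that order, each pressed home with no more than about 12 N in the force readings; the final picture shows a ball standing over the bushing, and I handed the job in at about 59 s.

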